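# Unclamp the bench caddy, bring the screw tin to the tray and hold it there

### The job

The revolving caddy on the bench is clamped by the hexagonal nut on top of its spindle. Back the nut off by hand about a quarter turn (anticlockwise seen from above; it is captive and stays on), then turn the caddy gently, without lifting or tipping anything that stands in it, until the round screw tin stands squarely in front of the middle of the picking tray on the base's front. The caddy now runs freely and I want to pick screws out of the tin, so do not let go: finish with the gripper still holding the caddy still in that position, and leave the other things on the bench alone.

Things in the scene. Friction and masses are not known exactly. Their poses are not given: they have to be found in the camera images.
- base: fixed plywood base of the caddy, 366 x 290 x 15 mm. Its origin is on its underside, on the spindle axis; z is up and its own -x axis points to its front, roughly at the robot (the base stands turned by up to 0.3 rad). The board's front edge is 220 mm and its back edge 146 mm from the axis. A steel spindle, 16 mm thick, stands up the axis to 193 mm above the bench.
- tray (a point): middle of the floor of the picking tray, a shallow trough on the front strip of the base (62 mm deep, 200 mm wide, lips to 27 mm above the bench), 181 mm in front of the spindle axis and 15 mm above the bench. The screw tin must come to stand on the line from the spindle to this point.
- carousel: the round wooden caddy that turns on the spindle: disc of 280 mm diameter, its floor 37 mm above the bench, a low lip (6 mm thick, to 50 mm above the bench) round its edge, a centre sleeve of 52 mm diameter and three radial dividers 120 degrees apart. Origin on the axis at bench height; z up. The middles of its three compartments lie on its own -x axis and 120 degrees to either side.
- turn (a joint): angle in rad through which the caddy has been turned since the start (0 at the start, wherever that is), growing anticlockwise seen from above; no stops. While the nut is tight the caddy is clamped to the base and must not be forced round; with the nut slack it runs freely on a bearing (about 0.04 N m).
- divider_a (a point): point on the top edge of one upright divider wall, 110 mm from the axis, 132 mm above the bench; this divider lies 120 degrees anticlockwise of the caddy's own +x axis. Dividers are wood, 12 mm thick, 95 mm high, and run radially from the sleeve out to 137 mm from the axis; pinch one from above across its 12 mm. What stands in the compartments is no higher than 102 mm above the bench.
- divider_b (a point): the same point on the second divider (120 degrees clockwise from the caddy's own +x axis)
- divider_c (a point): the same point on the third divider (on the caddy's own +x axis)
- clamp_nut (a joint): turn of the hexagonal nut in rad: 0 is hard tight, growing as it is loosened (anticlockwise seen from above), end stop at 2.2. It starts tight, between 0 and 0.15; the clamp is slack from about 0.7. It stays where it is left and needs about 0.4 N m to turn.
- nut_grip (a point): centre of the dark steel hexagonal nut, on the spindle axis, 163 mm above the bench. The nut is 40 mm across flats and 27 mm high (149 to 176 mm above the bench); nothing beside it is higher than 149 mm. This point turns with the nut: two of its flats face along its own y axis, the others at 60 degrees to it.
- screw_tin: the thing to bring to the front: an open round steel tin of wood screws, 65 mm diameter, 57 mm high, standing loose in one of the three compartments, its middle about 85 mm from the spindle axis. Origin at the centre of its underside, z up.
- jar: small round jar with a screw lid on, 60 mm diameter and 65 mm high, standing loose in another compartment. Origin at the centre of its underside.
- masking_tape: roll of masking tape, 89 mm diameter and 25 mm high, lying loose in the remaining compartment. Origin at the centre of its underside.
- block_plane: bystander: metal block plane, 48 x 155 x 58 mm, loose on the bench to the left
- mug: bystander: mug, 78 x 116 x 101 mm, loose on the bench, back left
- glue_bottle: bystander: glue bottle, 41 x 58 x 200 mm, loose on the bench to the right
Mind the look-alikes: they are no part of the job. What is shaped like the jar but blue is not meant.

How it is judged:
On the way:
1. the nut is backed off by at least 1.0 rad from tight (value of joint clamp_nut above 1 rad), for 0.2 s.
At the end, for the whole second after the job is handed in: Nut loose (over 1.0 rad); tin centre within 16 mm sideways of the line from spindle to tray middle, on the tray side; fingers hold the caddy with over 3 N and it stays still (under 0.05 rad/s); tin, jar and tape roll upright (0.15 rad) on the caddy floor (value of joint clamp_nut above 1 rad and y of screw_tin in the frame of base between -0.016 and 0.016 m and x of screw_tin in the frame of base below -0.06 m and velocity of joint turn between -0.05 and 0.05 rad/s and contact force between the fingers and carousel above 3 N and z of screw_tin in the frame of base between 0.03 and 0.045 m and angle between each of screw_tin, jar, masking_tape's own z axis and vertical below 0.15 rad and horizontal distance between each of screw_tin, jar, masking_tape and base below 0.125 m and z of jar in the frame of base between 0.03 and 0.045 m and z of masking_tape in the frame of base between 0.03 and 0.045 m); the arm keeps its last pose, push and grip.
It fails at once if something in the caddy was lifted out or tipped over (z of any of screw_tin, jar, masking_tape in the frame of base above 0.06 m or angle between any of screw_tin, jar, masking_tape's own z axis and vertical above 0.5 rad).
It fails at once if the caddy was forced round by more than 0.3 rad while still clamped (value of joint clamp_nut below 0.5 rad and (value of joint turn above 0.3 rad or value of joint turn below -0.3 rad)).
It fails at once if the caddy was spun roughly (over 2.5 rad/s) (velocity of joint turn above 2.5 rad/s or velocity of joint turn below -2.5 rad/s).
It fails at once if a bystander on the bench was moved by more than 30 mm (distance of any of block_plane, mug, glue_bottle from where it was at the start of the episode above 0.03 m).
It also fails if it takes over 64 s, if anything falls off the work surface, if the arm or the gripper's body presses on something with over 40 N, if the wrist force passes 120 N, or if a joint passes its speed limit or range.

### The arm

A 7-joint arm with a two-finger parallel gripper is mounted at the origin on a cart in front of the work surface, level with it; the furniture and walls round the work are solid. World frame = base frame: x ahead of the robot, y to its left, z up, the work surface at z = 0. Lengths are in m, angles in rad, forces in N, time in s.
With the tool pointing down it reaches from about 0.35 to 0.9 m from the base axis. Payload 8.1 kg.
Tool frame: the origin (TCP) lies midway between the tips of the shut fingers; the grasp point (between the pads) lies 19 mm behind it; z points along the fingers, y is the line along which they close (so a half turn about z gives the same grasp; the last joint's range is limited). The gripper opens to 92 mm and grips with 3 to 60 N. Pads are 19 mm wide; open, the fingers measure 130 mm over their backs; the gripper's body (75 mm by 190 mm) begins 47 mm behind the grasp point.
Start: joints at [1.226, 0.434, 0.025, 1.573, -0.012, 1.134, -0.075], TCP at [0.15, -0.607, 0.227] pointing down, gripper open.
Joint ranges: [-2.62, 2.62], [-0.44, 2.09], [-1.27, 1.32], [0.08, 2.57], [-1.32, 4.46], [0.12, 2], [-2.74, 2.74]. Speed limits (rad/s): [2.22, 2.22, 3.01, 3.01, 3.14, 3.14, 3.14].

### API

Orientations are given as a rotation vector (axis times angle).
In Python, from cell import arm gives the robot as it stands.
- The arm moves only by the tool carry_out, never from a script. Its arguments are lists of equal length, an entry for each row: "claw": the finger opening in cm, from 0 to 9.18; "delta_pos": the shift along the tool's x, y, z in cm, a list of three; "angular": the turn, a rotation vector about the tool's x, y, z in rad, a list of three. In form: {"claw": [claw, ...], "delta_pos": [[dx, dy, dz], ...], "angular": [[ax, ay, az], ...]}. A call has 1 to 20 rows; each row shifts and turns the commanded pose from where the row before left it, along the tool's axes as they then stand; what a row does not reach is not made up. A row lasts 1/10 s, in which the tool goes at most 50 mm and 8.59 degrees, less where a joint would pass 70% of its speed; a pose out of reach is approached as far as the arm can. A call with a gripper value outside its range is refused whole. The fingers move at their own pace and stop on an object; "force" is the grip in N (left out, the last holds). Time passes only in rows, so rows that do not move let the fingers close. It gives the time, the measured TCP pose, the force, the opening and the grip force at its end, in the units of the state.
- arm.observe(): the state, without advancing time (a new reading comes with each control period).
- arm.get_image(name): name is "side" or "top" or "wrist"; returns a dict with "frame" (420x560x3 uint8, red, green, blue), "mtx" (3x3 intrinsics, pixels), "T" (4x4, takes a point from camera to world coordinates). Camera axes: x right, y down, z forward; pixel columns grow to the right and rows downward; lengths in m; the calibration is good to about 2 mm. A picture is of the moment at which its call begins. There is no depth.
- arm.sign_off(): hands the job in; it is judged then, once.
Trained networks look in a picture, given as the dict that the camera call returned (one of the last four; its "shot" number tells which), for a name from the list of things; names that differ only in an ending like _2 or _b are one class to them, and where a whole thing is asked for, a point or a joint stands for the part that bears it (a point fixed in the world has none). Each returns a list of dicts, best first, with "conf" (0 to 1); they miss things now and then, are a little off and sometimes report something else, mostly with a low value. They report only what shows in the picture. A call takes as long as a camera call. They do not tell look-alikes from the thing itself.
- arm.look_for(label, picture): "centre" ([column, row] as shares, 0 to 1, of the picture: columns of its width, rows of its height, amid what is visible of it).
- arm.trace(label, picture): "region" (420x560 bool, what is visible of it) and "centre" ([column, row] as shares, 0 to 1, of the picture: columns of its width, rows of its height, amid what is visible of it).
- arm.place_of(label, picture): "centre" ([column, row] as shares, 0 to 1, of the picture: columns of its width, rows of its height: a listed point, or the origin of a listed thing).
The state is a dict: "clock": time; "joints": joint angles; "dq": joint speeds; "joint_efforts": joint torques, N m; "position": TCP position; "ee_rot": TCP orientation; "force": force on the tool from outside, world axes, zero at the start; "ft_torque": the same for the moment, N m; "width": opening from 0.0 (shut) to 1.0 (fully open); "gripper_force": force on a finger pad.
Only numpy, scipy, OpenCV 4.12 (cv2) and the standard library are available. Lean on these libraries where they do the work, as an engineer would, in place of code of your own. Each camera call takes 0.05 s, during which the arm holds its last target. There are 200 camera calls.

## Working session

There is one attempt and no reset: what is moved stays moved. The work goes in short steps, Python scripts to look and compute and a tool call to move; the robot and the scene stay as the last step left them, time stands still between calls to the robot, and variables do not carry over. Pictures are saved under pics/ and viewed, at most 10 in all, crops included, and the job is handed in when it is done.

Besides the shell and the picture viewer there is one more tool, called after "Emit:" by a JSON object that holds its "api" and its "payload". carry_out: Moves the arm, as the interface text tells. Its arguments: {"type":"object","properties":{"claw":{"type":"array","items":{"type":"number"}},"delta_pos":{"type":"array","items":{"type":"array","items":{"type":"number"}}},"angular":{"type":"array","items":{"type":"array","items":{"type":"number"}}},"force":{"type":"number"}},"required":["claw","delta_pos","angular"]}

```bash
mkdir -p pics; ls; cat > h.py <<'E'
import numpy as np, cv2
from cell import arm
def ray(im,c):
    K=np.array(im["mtx"]);T=np.array(im["T"])
    d=T[:3,:3]@np.linalg.solve(K,[c[0]*560,c[1]*420,1]);return T[:3,3],d
def onz(im,c,z):
    o,d=ray(im,c);return o+d*(z-o[2])/d[2]
def proj(im,p):
    K=np.array(im["mtx"]);T=np.linalg.inv(np.array(im["T"]))
    q=K@(T[:3,:3]@np.array(p)+T[:3,3]);return q[:2]/q[2]
def save(im,n):
    cv2.imwrite("pics/"+n+".png",im["frame"][:,:,::-1])
Z=dict(nut_grip=.163,tray=.015,screw_tin=.037,jar=.037,masking_tape=.037,divider_a=.132,base=0.,carousel=0.)
E
python3 - <<'E'
from h import *
s=arm.observe();print(s)
ims={n:arm.get_image(n) for n in("top","side")}
for n,im in ims.items():
    save(im,n+"0")
    for l,z in Z.items():
        for r in arm.place_of(l,im)[:4]:
            print(n,l,round(r["conf"],2),np.round(np.array(r["centre"])*[560,420],1),np.round(onz(im,r["centre"],z),3))
E
cd pics; python3 -c "
import cv2,numpy as np
cv2.imwrite('both.png',cv2.resize(np.vstack([cv2.imread('top0.png'),cv2.imread('side0.png')]),(448,600)) if 0 else cv2.resize(np.hstack([cv2.imread('top0.png'),cv2.imread('side0.png')]),(800,300)))"
```

```text
pics
{'clock': 0.0, 'joints': array([ 1.22640269,  0.43519483,  0.02496321,  1.5741289 , -0.01158991,
        1.13396557, -0.07512376]), 'dq': array([-0.00105483, -0.00047978,  0.00018722,  0.00087423, -0.00025834,
       -0.00086322, -0.0004456 ]), 'joint_efforts': array([-8.06561075e-04, -6.67844296e+01,  9.84523594e-01, -3.14460254e+01,
       -6.06447598e-02,  4.28428408e-02,  1.56232591e-04]), 'position': array([ 0.14947489, -0.60633002,  0.22595004]), 'ee_rot': array([-3.11717194e+00, -3.78575275e-01,  5.19552808e-04]), 'force': array([-0.90373089, -0.2412688 ,  0.36208142]), 'ft_torque': array([0.011004  , 0.03777216, 0.03380185]), 'gripper_force': 0.0, 'width': 1.0035675729846762}
top nut_grip 0.69 [252.1 186.2] [0.587 0.09  0.163]
top nut_grip 0.52 [269.3 211.7] [0.518 0.042 0.163]
top screw_tin 0.98 [260.7 166. ] [0.666 0.074 0.037]
top jar 0.89 [348.5 231.2] [ 0.476 -0.187  0.037]
top jar 0.84 [270.7 212.2] [0.528 0.042 0.037]
top jar 0.71 [339.  269.3] [ 0.365 -0.16   0.037]
top jar 0.59 [351.2 197.5] [ 0.575 -0.194  0.037]
top divider_a 0.89 [285.7 175. ] [ 0.624 -0.001 
[... 409 characters left out ...]
145 0.015]
side screw_tin 0.69 [237.6 249.1] [0.657 0.096 0.037]
side screw_tin 0.31 [263.  266.5] [0.547 0.177 0.037]
side jar 0.72 [299.3 220.4] [ 0.477 -0.132  0.037]
side jar 0.72 [329.1 224.8] [ 0.362 -0.122  0.037]
side jar 0.61 [272.  216.6] [ 0.586 -0.14   0.037]
side jar 0.49 [275.  244.6] [0.534 0.045 0.037]
side masking_tape 0.64 [260.5 268.8] [0.552 0.191 0.037]
side masking_tape 0.27 [267.8 192.4] [ 0.645 -0.328  0.037]
side divider_a 0.94 [285.3 236.2] [0.481 0.126 0.132]
side divider_a 0.72 [209.  312.6] [0.609 0.521 0.132]
side divider_a 0.6 [227.5 237.2] [0.666 0.167 0.132]
side base 0.7 [269.2 196.5] [ 0.647 -0.36   0.   ]
side base 0.55 [273.8 242.3] [ 0.554 -0.022  0.   ]
```

View pics/top0.png

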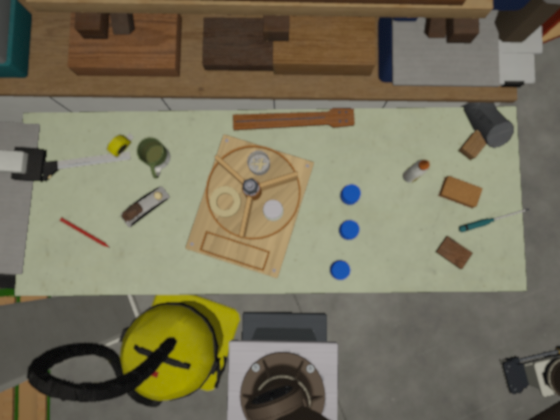

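View pics/side0.png

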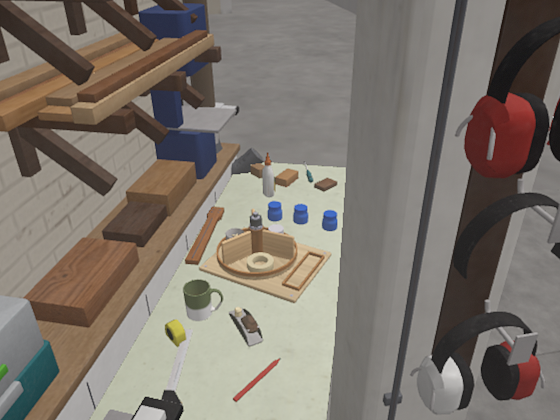

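The tin (open, grey screws) is at (259,162) in the top view, behind the spindle. The white-lidded jar is at (272,210), the tape roll at (225,200), the tray at (235,251) and the nut at (251,187). The three blue jars at (350,194), (348,230) and (340,269) are look-alikes standing on the bench and aren't part of the job. I'll move above the nut first.

Emit:
{"api": "carry_out", "payload": {"claw": [9.1,9.1,9.1,9.1,9.1,9.1,9.1,9.1,9.1,9.1,9.1,9.1,9.1,9.1,9.1,9.1,9.1,9.1,9.1,9.1], "delta_pos": [[0,0,-4],[2,-2,-3],[3.1,-3,-1.5],[3.2,-3.1,-1],[3.2,-3.1,-1],[3.2,-3.1,-1],[3.2,-3.1,-1],[3.2,-3.1,-1],[3.2,-3.1,-0.5],[3.2,-3.1,0],[3.2,-3.1,0],[3.2,-3.1,0],[3.2,-3.1,0],[3.2,-3.1,0],[3.2,-3.1,0],[3.2,-3.1,0],[3.1,-3.1,0],[3.1,-3.1,0],[3,-3,0],[1.5,-1.5,0]], "angular": [[0,0,0],[0,0,0],[0,0,0],[0,0,0],[0,0,0],[0,0,0],[0,0,0],[0,0,0],[0,0,0],[0,0,0],[0,0,0],[0,0,0],[0,0,0],[0,0,0],[0,0,0],[0,0,0],[0,0,0],[0,0,0],[0,0,0],[0,0,0]]}}

```text
clock: 2.9
position: [0.5737, 0.0782, 0.3664]
ee_rot: [-3.116, -0.384, 0.0]
force: [-0.0, -0.1, 0.9]
width: 0.992
gripper_force: 0.0
```

```bash
python3 - <<'E'
from h import *
s=arm.observe();print(s['clock'],s['joints'],s['position'],s['ee_rot'],s['force'])
im=arm.get_image("wrist");save(im,"w1");print(im["T"])
for l,z in Z.items():
    for r in arm.place_of(l,im)[:3]:
        print(l,round(r["conf"],2),np.round(np.array(r["centre"])*[560,420],1),np.round(onz(im,r["centre"],z),3))
E
```

```text
2.9 [ 0.14339081  0.33077503 -0.51916592  1.42367942  0.16172978  1.4296047
 -1.70055868] [0.57370208 0.07824523 0.36638548] [-3.11623492e+00 -3.84041112e-01  2.11605824e-05] [-0.03343172 -0.05901632  0.89238152]
[[ 0.24349645 -0.92885823 -0.27916279  0.64921877]
 [-0.96989987 -0.23376495 -0.06817767  0.09796634]
 [-0.00193109  0.28736098 -0.95782041  0.52415176]
 [ 0.          0.          0.          1.        ]]
nut_grip 0.62 [274.2 172.1] [0.587 0.094 0.163]
nut_grip 0.54 [111.9  57.4] [0.668 0.3   0.163]
tray 0.65 [223.7 241.2] [0.411 0.154 0.015]
screw_tin 0.96 [298.9 112.7] [0.666 0.077 0.037]
screw_tin 0.19 [237.4 239.8] [0.43  0.128 0.037]
jar 0.78 [405.1 245.3] [ 0.494 -0.167  0.037]
jar 0.73 [301.7 202.1] [0.526 0.035 0.037]
masking_tape 0.78 [224.5 164.4] [0.557 0.176 0.037]
divider_a 0.86 [224.9  93.1] [0.663 0.177 0.132]
divider_a 0.71 [355.5 159.9] [ 0.624 -0.007  0.132]
divider_a 0.38 [302.3 198.9] [0.555 0.047 0.132]
base 0.58 [278.3 159.4] [0.582 0.091 0.   ]
base 0.39 [271.3 171.4] [0.559 0.098 0.   ]
carousel 0.71 [272.4 157. ] [0.584 0.102 0.   ]
```

View pics/w1.png

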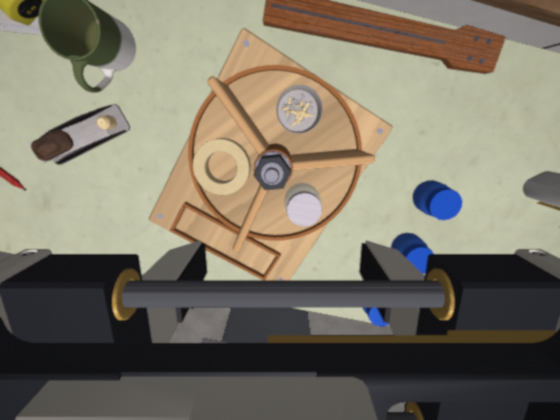

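The wrist view shows the tin with screws at (298,110), the white-lidded jar at (304,208) on the caddy, the tape at (222,166), the nut at (272,170) and the tray at (227,240). The jar-shaped items at (437,200), (412,250) and (378,312) are blue look-alikes on the bench. One enlarged crop will confirm the tin and give me the nut's orientation.

```bash
python3 - <<'E'
import cv2
a=cv2.imread('pics/w1.png')[80:220,200:380]
cv2.imwrite('pics/w1c.png',cv2.resize(a,(720,560),interpolation=cv2.INTER_CUBIC))
E
```

```text
(no output)
```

View pics/w1c.png

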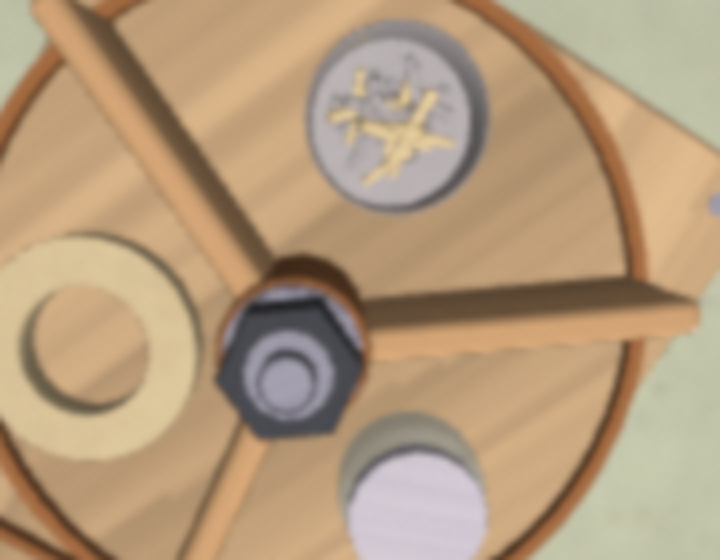

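The crop confirms the open tin of screws at crop (395,115). The hexagonal nut's corners are near (246,300), (322,297), (362,362), (332,435), (258,440) and (217,372).

```bash
python3 - <<'E'
from h import *
from scipy.optimize import least_squares
im=arm.get_image("wrist")
C=np.array([(246,300),(322,297),(362,362),(332,435),(258,440),(217,372)])/4+[200,80]
W=np.array([onz(im,c/[560,420],.176)[:2] for c in C])
ang=lambda p:p[2]+p[3]*np.arange(6)*np.pi/3
for sg in(1,-1):
    f=lambda p:(p[:2]+.0231*np.c_[np.cos(p[2]+sg*np.arange(6)*np.pi/3),np.sin(p[2]+sg*np.arange(6)*np.pi/3)]-W).ravel()
    r=min((least_squares(f,[.587,.093,a]) for a in np.arange(0,6,1)),key=lambda r:r.cost)
    print(sg,r.x,np.sqrt(r.cost/6),"flat normals",np.round((r.x[2]+np.pi/6)%(np.pi/3)+np.arange(3)*np.pi/3,3))
s=arm.observe();R=cv2.Rodrigues(s['ee_rot'])[0];print("tool y heading",np.arctan2(R[1,1],R[0,1])%np.pi,s['position'])
E
```

```text
1 [0.58759628 0.09056823 6.10767443] 0.022556756437735623 flat normals [0.348 1.395 2.442]
-1 [0.58759628 0.09056823 0.83042288] 0.0008496449236731149 flat normals [0.307 1.354 2.401]
tool y heading 1.8110033987325798 [0.57274073 0.07326945 0.36703081]
```

Emit:
{"api": "carry_out", "payload": {"claw": [9.1,9.1,9.1,9.1,9.1,9.1,9.1,9.1,9.1], "delta_pos": [[1.9,-1.3,0],[0,0,3],[0,0,3],[0,0,3],[0,0,3],[0,0,1],[0,0,0],[0,0,0],[0,0,0]], "angular": [[0,0,0],[0,0,0.114],[0,0,0.114],[0,0,0.114],[0,0,0.115],[0,0,0],[0,0,0],[0,0,0],[0,0,0]]}}

```text
clock: 4.3
position: [0.5892, 0.0917, 0.2385]
ee_rot: [-3.123, 0.335, -0.004]
force: [-0.7, -0.5, -0.2]
width: 0.993
gripper_force: 0.0
```

```bash
python3 - <<'E'
from h import *
im=arm.get_image("wrist");save(im,"w2")
s=arm.observe();R=cv2.Rodrigues(s['ee_rot'])[0];print("tool y heading",np.arctan2(R[1,1],R[0,1])%np.pi,s['position'],s['joints'])
print("err tool",R.T@(np.array([.5876,.0906,.152])-s['position'])*100)
for r in arm.place_of("nut_grip",im)[:3]:print(r["conf"],onz(im,r["centre"],.163))
E
```

```text
tool y heading 1.3564970690528344 [0.58910476 0.09164623 0.2383252 ] [ 0.05408887  0.41554451 -0.42172364  1.60489016  0.1817661   1.15750778
 -2.19375031]
err tool [-0.14512685  0.14356715  8.63205151]
0.83 [0.58679032 0.09695609 0.163     ]
```

View pics/w2.png

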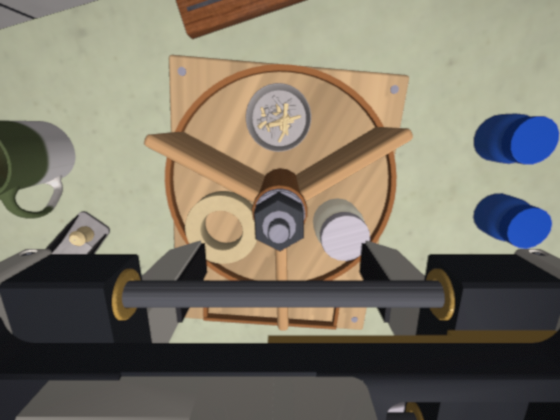

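The nut is at (279,219), with its flats square to the finger line and centred between the fingers. I'll go down, grip it and turn it about a quarter turn anticlockwise.

Emit:
{"api": "carry_out", "payload": {"claw": [9.1,9.1,9.1,9.1,9.1,4,3.5,3,3,3,3,3], "delta_pos": [[-0.1,0,3],[0,0,3],[0,0,2.3],[0,0,0.3],[0,0,0],[0,0,0],[0,0,0],[0,0,0],[0,0,0],[0,0,0],[0,0,0],[0,0,0]], "angular": [[0,0,0],[0,0,0],[0,0,0],[0,0,0],[0,0,0],[0,0,0],[0,0,0],[0,0,0],[0,0,0],[0,0,0],[0,0,0],[0,0,0]], "force": 40}}

```text
clock: 5.6
position: [0.5881, 0.0954, 0.1509]
ee_rot: [-3.119, 0.333, -0.003]
force: [7.2, 9.4, -12.0]
width: 0.435
gripper_force: 40.2
```

Emit:
{"api": "carry_out", "payload": {"claw": [3,3,3,3,3,3,3,3,3,3,3,3,3,3,3,3,3], "delta_pos": [[0,-0.4,0],[0,0,0],[0,0,0],[0,0,0],[0,0,0],[0,0,0],[0,0,0],[0,0,0],[0,0,0],[0,0,0],[0,0,0],[0,0,0],[0,0,0],[0,0,0],[0,0,0],[0,0,0],[0,0,0]], "angular": [[0,0,0],[0,0,-0.05],[0,0,-0.1],[0,0,-0.12],[0,0,-0.12],[0,0,-0.12],[0,0,-0.12],[0,0,-0.12],[0,0,-0.12],[0,0,-0.12],[0,0,-0.12],[0,0,-0.12],[0,0,-0.12],[0,0,-0.12],[0,0,-0.12],[0,0,0],[0,0,0]]}}

```text
clock: 7.3
position: [0.5874, 0.0967, 0.1508]
ee_rot: [-2.427, -1.992, 0.0]
force: [-3.2, 4.1, 2.6]
width: 0.433
gripper_force: 39.9
```

```bash
python3 - <<'E'
from h import *
s=arm.observe();R=cv2.Rodrigues(s['ee_rot'])[0];print("tool y heading",np.arctan2(R[1,1],R[0,1])%np.pi,s['position'],s['joints'],s['force'],s['ft_torque'],s['width'])
im=arm.get_image("top")
for l in("screw_tin","divider_a"):
  for r in arm.place_of(l,im)[:3]:print(l,r["conf"],onz(im,r["centre"],Z[l]))
E
```

```text
tool y heading 2.9453960107049064 [0.58735523 0.09665722 0.1507784 ] [ 0.27919093  0.58837743 -0.79392429  1.6919363   0.46847196  1.06262268
 -0.86093483] [-3.21419848  4.06595335  2.63088208] [0.79826003 0.74905563 0.22815685] 0.4332012499958089
divider_a 0.88 [0.48100928 0.11413777 0.132     ]
divider_a 0.68 [ 0.61906356 -0.01692949  0.132     ]
```

Emit:
{"api": "carry_out", "payload": {"claw": [9.1,9.1,9.1,9.1,9.1,9.1,9.1,9.1,9.1,9.1], "delta_pos": [[0,0,0],[0,0,0],[0,0,0],[0,0,-1],[0,0,-3],[0,0,-4],[0,0,-4],[0,0,-4],[0,0,0],[0,0,0]], "angular": [[0,0,0],[0,0,0],[0,0,0],[0,0,0],[0,0,0],[0,0,0],[0,0,0],[0,0,0],[0,0,0],[0,0,0]]}}

```text
clock: 8.45
position: [0.5885, 0.0957, 0.3121]
ee_rot: [2.428, 1.992, 0.003]
force: [-0.8, -0.1, -0.7]
width: 0.992
gripper_force: 0.0
```

```bash
python3 - <<'E'
from h import *
s=arm.observe();R=cv2.Rodrigues(s['ee_rot'])[0];print(R,s['position'],s['joints'])
for n in("wrist","top","side"):
  im=arm.get_image(n)
  if n=="wrist":save(im,"w3")
  for l in Z:
    for r in arm.place_of(l,im)[:4]:
      if r["conf"]>.35:print(n,l,round(r["conf"],2),np.round(np.array(r["centre"])*[560,420],1),np.round(onz(im,r["centre"],Z[l]),3))
E
```

```text
[[ 1.95266403e-01  9.80747086e-01  2.48697429e-03]
 [ 9.80750033e-01 -1.95267379e-01  1.53462665e-04]
 [ 6.36133012e-04  2.40913402e-03 -9.99996896e-01]] [0.58852066 0.09572779 0.31211602] [ 0.31541081  0.45944878 -0.85431011  1.46606746  0.34921422  1.37138513
 -0.75210517]
wrist nut_grip 0.81 [281.4 197.6] [0.587 0.095 0.163]
wrist tray 0.72 [163.1 163.2] [0.41  0.147 0.015]
wrist screw_tin 0.9 [338.3 174.9] [0.67  0.081 0.037]
wrist jar 0.89 [193.4 325.8] [ 0.384 -0.134  0.037]
wrist jar 0.78 [258.6 325.6] [ 0.496 -0.156  0.037]
wrist jar 0.73 [254.5 217.6] [0.533 0.04  0.037]
wrist jar 0.58 [313.3 319.8] [ 0.592 -0.163  0.037]
wrist masking_tape 0.83 [248.1 124.3] [0.555 0.177 0.037]
wrist divider_a 0.83 [332.4 102.5] [0.66  0.181 0.132]
wrist divider_a 0.8 [328.1 260.2] [ 0.627 -0.005  0.132]
wrist divider_a 0.72 [188.5 190.7] [0.479 0.117 0.132]
wrist base 0.71 [249.3 120.9] [0.554 0.182 0.   ]
wrist base 0.64 [281.4 174.5] [0.586 0.091 0.   ]
wrist carousel 0.86 [281.9 174.5] [0.587 0.091 0.   ]
top tray 0.55 [235.3 250. ] [0.416 0.145 0.015]
top jar 0.88 [350.7 197. ] [ 0.577
[... 199 characters left out ...]
8. ] [ 0.616 -0.008  0.132]
top divider_a 0.68 [243.5 225.8] [0.481 0.113 0.132]
top base 0.6 [232.2 252.8] [0.408 0.156 0.   ]
side nut_grip 0.54 [255.2 221.7] [0.587 0.105 0.163]
side tray 0.77 [301.3 271.9] [0.422 0.154 0.015]
side screw_tin 0.48 [236.5 244.2] [0.669 0.068 0.037]
side jar 0.72 [274.2 214.1] [ 0.581 -0.16   0.037]
side jar 0.68 [298.9 222.1] [ 0.477 -0.119  0.037]
side jar 0.6 [327.9 225.7] [ 0.366 -0.114  0.037]
side jar 0.55 [273.2 244.6] [0.54  0.046 0.037]
side masking_tape 0.59 [261.9 266.1] [0.551 0.175 0.037]
side divider_a 0.87 [285.3 239.7] [0.477 0.146 0.132]
side divider_a 0.64 [229.1 238.2] [0.659 0.171 0.132]
side carousel 0.9 [255.  262.4] [0.592 0.112 0.   ]
```

View pics/w3.png

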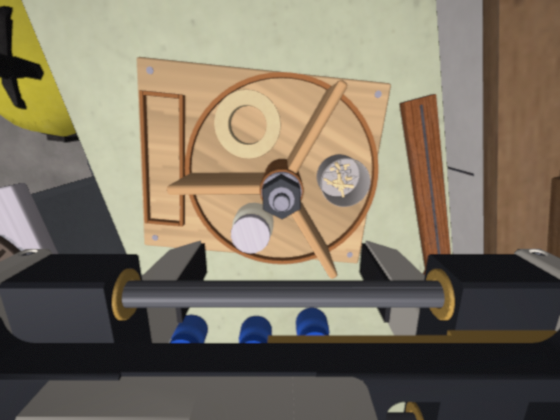

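The nut is loose. The tin is at (343,180), and the dividers run left (175,185), upper right (340,88) and lower right (333,270). I'll pinch the back-left divider (upper right in this view) and turn the caddy anticlockwise.

Emit:
{"api": "carry_out", "payload": {"claw": [9.1,9.1,9.1,9.1,9.1,9.1,9.1,9.1,9.1], "delta_pos": [[3,1.7,0],[3,1.7,0],[3.1,1.6,0],[0,0,2],[0,0,2.5],[0,0,2.5],[0,0,2],[0,0,0],[0,0,0]], "angular": [[0,0,0],[0,0,0],[0,0,0],[0,0,0.13],[0,0,0.13],[0,0,0.13],[0,0,0.12],[0,0,0],[0,0,0]]}}

```text
clock: 10.7
position: [0.6549, 0.1752, 0.2212]
ee_rot: [-2.85, -1.322, 0.0]
force: [-0.0, 0.3, 0.4]
width: 0.992
gripper_force: 0.0
```

```bash
cat > m.py <<'E'
from h import *
s=arm.observe();R=cv2.Rodrigues(s['ee_rot'])[0];A=np.array([.587,.0955])
p=s['position'][:2]-A
print(s['clock'],s['position'],"x heading",np.arctan2(R[1,0],R[0,0]),"r,theta",np.hypot(*p),np.arctan2(p[1],p[0]),np.round(s['joints'],2),s['force'],s['width'],s['gripper_force'])
for n in("wrist","top","side"):
  im=arm.get_image(n)
  for l in("divider_a","screw_tin","nut_grip","tray"):
    for r in arm.place_of(l,im)[:3]:
      if r["conf"]>.3:
        w=onz(im,r["centre"],Z[l]);d=w[:2]-A
        print(n,l,round(r["conf"],2),np.round(np.array(r["centre"])*[560,420],1),np.round(w,3),"ang",round(np.arctan2(d[1],d[0]),3),"r",round(np.hypot(*d),3))
E
python3 m.py
```

```text
10.7 [0.65492705 0.17520774 0.22115551] x heading 0.8683981334203634 r,theta 0.1047253885188849 0.8650256267280474 [ 0.06  0.62 -0.68  1.39  0.39  1.27 -1.35] [-0.02510618  0.31992064  0.42366784] 0.9920426754826382 0.0
wrist divider_a 0.96 [284.  205.3] [0.66  0.181 0.132] ang 0.862 r 0.112
wrist screw_tin 0.93 [339.8 238.4] [0.668 0.081 0.037] ang -0.176 r 0.082
wrist nut_grip 0.96 [281.6 336.1] [0.586 0.097 0.163] ang 1.988 r 0.001
top divider_a 0.71 [241.9 227.1] [0.477 0.117 0.132] ang 2.946 r 0.112
top divider_a 0.62 [289.7 174.5] [ 0.625 -0.012  0.132] ang -1.227 r 0.114
top screw_tin 0.69 [257.  165.5] [0.667 0.085 0.037] ang -0.127 r 0.081
top tray 0.97 [232.7 253.7] [0.405 0.153 0.015] ang 2.835 r 0.191
side divider_a 0.66 [253.6 219.8] [0.608 0.045 0.132] ang -1.168 r 0.054
side divider_a 0.64 [227.  240.3] [0.662 0.184 0.132] ang 0.87 r 0.116
side divider_a 0.59 [283.7 234.6] [0.488 0.117 0.132] ang 2.924 r 0.101
side screw_tin 0.59 [232.6 243.4] [0.684 0.065 0.037] ang -0.302 r 0.101
side nut_grip 0.64 [255.5 219.9] [0.589 0.094 0.163] ang -0.834 r 0.002
side nut_grip 0.58 [256.4 261.5] [0.53  0.319 0.163] ang 1.822 r 0.23
side nut_grip 0.33 [276.3 241.2] [0.494 0.204 0.163] ang 2.276 r 0.143
side tray 0.68 [301.6 269.5] [0.423 0.141 0.015] ang 2.873 r 0.17
```

Emit:
{"api": "carry_out", "payload": {"claw": [9.1,9.1,9.1,9.1,6,4,2,1,0.5,0.5,0.5,0.5,0.5,0.5], "delta_pos": [[0,0,4],[0,0,4],[0,0,2.5],[0,0,0.8],[0,0,0],[0,0,0],[0,0,0],[0,0,0],[0,0,0],[0,0,0],[0,0,0],[0,0,0],[0,0,0],[0,0,0]], "angular": [[0,0,0],[0,0,0],[0,0,0],[0,0,0],[0,0,0],[0,0,0],[0,0,0],[0,0,0],[0,0,0],[0,0,0],[0,0,0],[0,0,0],[0,0,0],[0,0,0]], "force": 15}}

```text
clock: 12.85
position: [0.6548, 0.1751, 0.1076]
ee_rot: [-2.852, -1.316, 0.0]
force: [0.1, -0.5, 0.9]
width: 0.173
gripper_force: 0.0
```

Emit:
{"api": "carry_out", "payload": {"claw": [0.5,0.5,0.5,0.5,0.5,0.5,0.5,0.5,0.5,0.5], "delta_pos": [[0,0,0],[0,0,0],[0,0,0],[0,0,0],[-0.002,-0.21,0],[-0.008,-0.42,0],[-0.019,-0.63,0],[-0.019,-0.63,0],[-0.019,-0.63,0],[-0.008,-0.42,0]], "angular": [[0,0,0],[0,0,0],[0,0,0],[0,0,0],[0,0,-0.02],[0,0,-0.04],[0,0,-0.06],[0,0,-0.06],[0,0,-0.06],[0,0,-0.04]]}}

```text
clock: 13.85
position: [0.6296, 0.191, 0.1077]
ee_rot: [2.637, 1.707, -0.0]
force: [1.7, -1.3, -0.6]
width: 0.128
gripper_force: 15.0
```

```bash
python3 m.py|egrep -v "side|nut"
```

```text
13.85 [0.62962068 0.19100041 0.10766906] x heading 1.1493328432391907 r,theta 0.10457940269958016 1.1510336485648656 [ 0.06  0.71 -0.72  1.57  0.51  1.06 -1.21] [ 1.70658244 -1.2816556  -0.57781563] 0.12821712936249086 15.00634878873825
wrist divider_a 0.65 [286.8 269.1] [0.634 0.196 0.132] ang 1.137 r 0.111
wrist tray 0.77 [105.6 330.4] [0.413 0.15  0.015] ang 2.84 r 0.182
top divider_a 0.69 [285.4 164.9] [0.652 0.    0.132] ang -0.968 r 0.115
top divider_a 0.62 [251.3 227. ] [0.478 0.091 0.132] ang -3.104 r 0.109
top screw_tin 0.63 [163.  164.5] [0.666 0.365 0.037] ang 1.286 r 0.281
top screw_tin 0.5 [250.9 168.5] [0.658 0.103 0.037] ang 0.109 r 0.071
top tray 0.57 [232.1 253.9] [0.405 0.155 0.015] ang 2.828 r 0.192
```

The caddy follows the gripper freely, so I'll carry on round.

Emit:
{"api": "carry_out", "payload": {"claw": [0.5,0.5,0.5,0.5,0.5,0.5,0.5,0.5,0.5,0.5,0.5,0.5,0.5,0.5,0.5,0.5,0.5,0.5,0.5,0.5], "delta_pos": [[-0.008,-0.42,0],[-0.019,-0.63,0],[-0.034,-0.84,0],[-0.034,-0.84,0],[-0.034,-0.84,0],[-0.034,-0.84,0],[-0.034,-0.84,0],[-0.034,-0.84,0],[-0.034,-0.84,0],[-0.034,-0.84,0],[-0.034,-0.84,0],[-0.034,-0.84,0],[-0.034,-0.84,0],[-0.034,-0.84,0],[-0.034,-0.84,0],[-0.034,-0.84,0],[-0.034,-0.84,0],[-0.034,-0.84,0],[-0.019,-0.63,0],[-0.008,-0.42,0]], "angular": [[0,0,-0.04],[0,0,-0.06],[0,0,-0.08],[0,0,-0.08],[0,0,-0.08],[0,0,-0.08],[0,0,-0.08],[0,0,-0.08],[0,0,-0.08],[0,0,-0.08],[0,0,-0.08],[0,0,-0.08],[0,0,-0.08],[0,0,-0.08],[0,0,-0.08],[0,0,-0.08],[0,0,-0.08],[0,0,-0.08],[0,0,-0.06],[0,0,-0.04]]}}

```text
clock: 16.6
position: [0.4958, 0.1463, 0.1076]
ee_rot: [0.796, 3.038, 0.0]
force: [5.1, 0.3, -6.6]
width: 0.131
gripper_force: 15.0
```

```bash
python3 m.py|egrep -v "side|nut"
```

```text
16.6 [0.49575075 0.14633532 0.10763792] x heading 2.6288757172971287 r,theta 0.10445407869222612 2.6333117139046633 [ 0.39  0.68 -1.14  1.91  0.73  1.04 -0.02] [ 5.0685923   0.26541541 -6.58526994] 0.1310773974989415 15.03846824169159
wrist divider_a 0.77 [286.4 269.9] [0.492 0.152 0.132] ang 2.607 r 0.11
wrist tray 0.84 [235.4 123.6] [0.411 0.15  0.015] ang 2.839 r 0.184
top divider_a 0.9 [292.3 188.9] [ 0.585 -0.02   0.132] ang -1.586 r 0.115
top divider_a 0.7 [231.4 152.7] [0.685 0.152 0.132] ang 0.522 r 0.113
top divider_a 0.39 [237.6 250.2] [0.414 0.128 0.132] ang 2.959 r 0.176
top screw_tin 0.47 [227.6 194.7] [0.578 0.17  0.037] ang 1.689 r 0.075
top tray 0.75 [232.7 248.4] [0.421 0.153 0.015] ang 2.806 r 0.176
top tray 0.37 [267.9 212.3] [0.53  0.051 0.015] ang -2.481 r 0.072
```

Emit:
{"api": "carry_out", "payload": {"claw": [0.5,0.5,0.5,0.5,0.5,0.5,0.5,0.5,0.5], "delta_pos": [[-0.008,-0.42,0],[-0.019,-0.63,0],[-0.019,-0.63,0],[-0.019,-0.63,0],[-0.019,-0.63,0],[-0.019,-0.63,0],[-0.019,-0.63,0],[-0.019,-0.63,0],[-0.008,-0.42,0]], "angular": [[0,0,-0.04],[0,0,-0.06],[0,0,-0.06],[0,0,-0.06],[0,0,-0.06],[0,0,-0.06],[0,0,-0.06],[0,0,-0.06],[0,0,-0.04]]}}

```text
clock: 18.25
position: [0.4827, 0.0968, 0.1077]
ee_rot: [0.024, 3.14, 0.001]
force: [7.6, 2.4, -11.7]
width: 0.13
gripper_force: 15.0
```

```bash
python3 m.py|egrep -v "side|nut"
```

```text
18.25 [0.48268595 0.09684614 0.1076669 ] x heading 3.1262264566671347 r,theta 0.10432273314006131 3.1286886890978365 [ 0.53  0.69 -1.22  1.97  0.76  1.04  0.51] [  7.6146013    2.42650894 -11.72606262] 0.1301516213355155 15.005011260509491
wrist divider_a 0.87 [284.8 270.1] [0.478 0.099 0.132] ang 3.109 r 0.109
wrist tray 0.58 [342.4 130.2] [0.414 0.148 0.015] ang 2.846 r 0.181
top divider_a 0.67 [215.  166.8] [0.644 0.197 0.132] ang 1.055 r 0.116
top divider_a 0.61 [284.7 167.5] [0.645 0.002 0.132] ang -1.015 r 0.11
top divider_a 0.48 [228.5 206.3] [0.534 0.156 0.132] ang 2.29 r 0.08
top screw_tin 0.5 [228.7 206.4] [0.544 0.166 0.037] ang 2.123 r 0.083
top tray 0.64 [235.4 253.6] [0.406 0.145 0.015] ang 2.876 r 0.188
```

Joint 3 is at -1.22, close to its limit of -1.27. I'll let go, unwind the wrist and finish the turn on the next divider.

Emit:
{"api": "carry_out", "payload": {"claw": [9.1,9.1,9.1,9.1,9.1,9.1,9.1,9.1,9.1,9.1,9.1,9.1,9.1,9.1,9.1], "delta_pos": [[0,0,0],[0,0,0],[0,0,0],[0,0,0],[0,0,-1],[0,0,-3],[0,0,-4],[0,0,-4],[0,0,-3],[-2,1.1,0],[-3,1.7,0],[-3.2,1.9,0],[-3.2,1.9,0],[-3,1.7,0],[-1.3,0.8,0]], "angular": [[0,0,0],[0,0,0],[0,0,0],[0,0,0],[0,0,0],[0,0,0],[0,0,0],[0,0,0],[0,0,0],[0,0,0],[0,0,0],[0,0,0],[0,0,0],[0,0,0],[0,0,0]]}}

```text
clock: 20.5
position: [0.6417, 0.187, 0.2579]
ee_rot: [-0.026, -3.141, -0.003]
force: [-1.0, -0.4, -0.0]
width: 0.987
gripper_force: 0.0
```

Emit:
{"api": "carry_out", "payload": {"claw": [9.1,9.1,9.1,9.1,9.1,9.1,9.1,9.1,9.1,9.1,9.1,9.1,9.1,9.1,9.1,9.1], "delta_pos": [[0,0,0],[0,0,0],[0,0,0],[0,0,0],[0,0,0],[0,0,0],[0,0,0],[0,0,0],[0,0,0],[0,0,0],[0,0,0],[0,0,0],[0,0,0],[0,0,0],[0,0,0],[0,0,0]], "angular": [[0,0,0.14],[0,0,0.14],[0,0,0.14],[0,0,0.14],[0,0,0.14],[0,0,0.14],[0,0,0.14],[0,0,0.14],[0,0,0.14],[0,0,0.14],[0,0,0.14],[0,0,0.14],[0,0,0.14],[0,0,0.14],[0,0,0.14],[0,0,0]]}}

```text
clock: 22.1
position: [0.6399, 0.1858, 0.2587]
ee_rot: [-2.739, -1.538, -0.002]
force: [-0.8, 0.4, 0.4]
width: 0.993
gripper_force: 0.0
```

```bash
python3 m.py|egrep -v "side"
```

```text
22.1 [0.63991381 0.18578572 0.25874528] x heading 1.023274964325188 r,theta 0.1046488509617498 1.0406820017797573 [-0.01  0.55 -0.58  1.38  0.3   1.3  -1.15] [-0.7977452   0.43994418  0.35540113] 0.9931266796794891 0.0
wrist divider_a 0.89 [364.9 334.4] [0.638 0.    0.132] ang -1.078 r 0.108
wrist divider_a 0.84 [284.3 194.9] [0.645 0.192 0.132] ang 1.031 r 0.112
wrist divider_a 0.57 [208.9 333.3] [0.484 0.096 0.132] ang 3.138 r 0.103
wrist screw_tin 0.83 [234.2 227.3] [0.55  0.168 0.037] ang 2.045 r 0.081
wrist nut_grip 0.78 [284.7 309.1] [0.588 0.097 0.163] ang 1.267 r 0.002
top divider_a 0.77 [284.3 169.4] [0.64  0.003 0.132] ang -1.052 r 0.106
top nut_grip 0.51 [256.8 191.5] [0.572 0.076 0.163] ang -2.226 r 0.024
top tray 0.75 [235.4 252.2] [0.41  0.145 0.015] ang 2.87 r 0.184
```

Emit:
{"api": "carry_out", "payload": {"claw": [9.1,9.1,9.1,9.1,6,4,2,1,0.5,0.5,0.5,0.5,0.5,0.5,0.5,0.5,0.5,0.5,0.5], "delta_pos": [[0,0,4],[0,0,4],[0,0,4],[0,0,2.3],[0,0,0.8],[0,0,0],[0,0,0],[0,0,0],[0,0,0],[0,0,0],[0,0,0],[0,0,0],[0,0,0],[0,0,0],[0,0,0],[0,0,0],[0,0,0],[0,0,0],[0,0,0]], "angular": [[0,0,0],[0,0,0],[0,0,0],[0,0,0],[0,0,0],[0,0,0],[0,0,0],[0,0,0],[0,0,0],[0,0,0],[0,0,0],[0,0,0],[0,0,0],[0,0,0],[0,0,0],[0,0,0],[0,0,0],[0,0,0],[0,0,0]]}}

```text
clock: 24.75
position: [0.6403, 0.1851, 0.1067]
ee_rot: [2.738, 1.54, 0.0]
force: [2.6, -0.6, -1.3]
width: 0.132
gripper_force: 15.0
```

Emit:
{"api": "carry_out", "payload": {"claw": [0.5,0.5,0.5,0.5,0.5,0.5,0.5,0.5,0.5,0.5,0.5,0.5,0.5,0.5,0.5,0.5], "delta_pos": [[0,0,0],[-0.002,-0.21,0],[-0.008,-0.42,0],[-0.019,-0.63,0],[-0.019,-0.63,0],[-0.019,-0.63,0],[-0.019,-0.63,0],[-0.019,-0.63,0],[-0.019,-0.63,0],[-0.019,-0.63,0],[-0.019,-0.63,0],[-0.019,-0.63,0],[-0.019,-0.63,0],[-0.008,-0.42,0],[-0.002,-0.21,0],[0,0,0]], "angular": [[0,0,0],[0,0,-0.02],[0,0,-0.04],[0,0,-0.06],[0,0,-0.06],[0,0,-0.06],[0,0,-0.06],[0,0,-0.06],[0,0,-0.06],[0,0,-0.06],[0,0,-0.06],[0,0,-0.06],[0,0,-0.06],[0,0,-0.04],[0,0,-0.02],[0,0,0]]}}

```text
clock: 26.35
position: [0.5673, 0.1978, 0.1066]
ee_rot: [2.019, 2.406, -0.002]
force: [3.0, -4.5, -1.0]
width: 0.128
gripper_force: 15.1
```

```bash
python3 m.py; python3 -c "
from h import *
save(arm.get_image('wrist'),'w4');im=arm.get_image('top');save(im,'t4')
cv2.imwrite('pics/t4c.png',cv2.resize(cv2.imread('pics/t4.png')[125:285,170:330],(600,600),interpolation=cv2.INTER_CUBIC))"
```

```text
26.35 [0.56726016 0.19784613 0.10664475] x heading 1.7455078874419692 r,theta 0.10423239534772274 1.761330013599251 [ 0.07  0.63 -0.74  1.72  0.5   0.98 -0.69] [ 2.99306818 -4.47189198 -1.04235084] 0.12821425617263985 15.068961828947067
wrist divider_a 0.95 [281.2 270. ] [0.566 0.204 0.132] ang 1.765 r 0.111
wrist tray 0.57 [108. 232.] [0.414 0.152 0.015] ang 2.827 r 0.182
top divider_a 0.86 [275.4 216.9] [0.507 0.026 0.132] ang -2.425 r 0.106
top divider_a 0.79 [259.3 151.4] [0.69  0.074 0.132] ang -0.208 r 0.105
top nut_grip 0.5 [250.3 185.4] [0.589 0.095 0.163] ang -0.481 r 0.002
top tray 0.66 [234.  251.9] [0.41  0.149 0.015] ang 2.847 r 0.184
top tray 0.49 [279.9 183.4] [0.617 0.017 0.015] ang -1.203 r 0.084
side divider_a 0.9 [285.7 220. ] [0.499 0.026 0.132] ang -2.474 r 0.112
side divider_a 0.84 [255.  249.7] [0.56  0.219 0.132] ang 1.787 r 0.126
side divider_a 0.73 [226.  219.3] [0.703 0.06  0.132] ang -0.296 r 0.122
side screw_tin 0.57 [277.  258.5] [0.51  0.125 0.037] ang 2.779 r 0.082
side screw_tin 0.39 [266.1 196.6] [ 0.644 -0.291  0.037] ang -1.425 r 0.391
side nut_grip 0.67 [253.6 245.7] [0.558 0.241 0.163] ang 1.77 r 0.149
side nut_grip 0.54 [226.1 220.7] [0.684 0.117 0.163] ang 0.218 r 0.099
side tray 0.88 [305.9 270.2] [0.408 0.142 0.015] ang 2.89 r 0.185
```

View pics/w4.png

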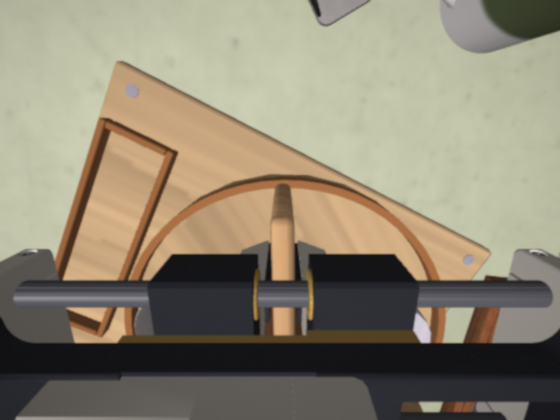

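View pics/t4c.png

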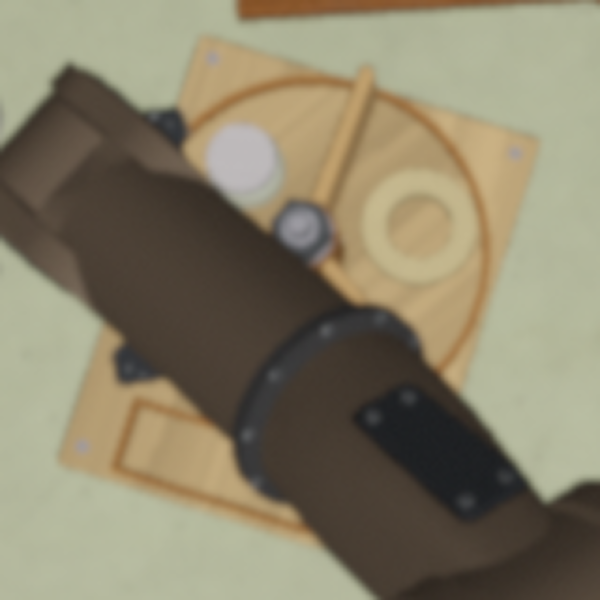

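```bash
python3 - <<'E'
from h import *
A=np.array([.587,.0955])
def f(im,px,z=.015): return onz(im,np.array(px)/[560,420],z)[:2]
w=arm.get_image("wrist");t=arm.get_image("top")
h=lambda a,b:np.arctan2(*(b-a)[::-1])
print("w side edge",h(f(w,(488,250)),f(w,(120,63))),f(w,(488,250)),f(w,(120,63)))
c=lambda x,y:(x/3.75+170,y/3.75+125)
print("t side",h(f(t,c(205,35)),f(t,c(60,462))),"t back",h(f(t,c(540,137)),f(t,c(205,35)))+np.pi/2)
print("corner-based axis->", [f(t,c(*p)) for p in((205,35),(540,137),(60,462))])
R=lambda a:np.array([[np.cos(a),-np.sin(a)],[np.sin(a),np.cos(a)]])
E
```

```text
w side edge 2.8531798800671875 [0.76137272 0.19505685] [0.42298941 0.29545012]
t side 2.846344011330516 t back 2.8557206834350337
corner-based axis-> [array([0.76527982, 0.18674952]), array([ 0.68543801, -0.08489273]), array([0.41917983, 0.29201163])]
```

The base's front points at 2.852 rad and the tin is at about 2.81. One small nudge, then a check.

Emit:
{"api": "carry_out", "payload": {"claw": [0.5,0.5,0.5,0.5,0.5,0.5,0.5], "delta_pos": [[-0.002,-0.2,0],[-0.004,-0.3,0],[0,0,0],[0,0,0],[0,0,0],[0,0,0],[0,0,0]], "angular": [[0,0,-0.02],[0,0,-0.03],[0,0,0],[0,0,0],[0,0,0],[0,0,0],[0,0,0]]}}

```text
clock: 28.0
position: [0.5628, 0.1969, 0.1066]
ee_rot: [1.959, 2.454, -0.002]
force: [3.7, -5.2, -0.9]
width: 0.131
gripper_force: 15.0
```

```bash
python3 m.py|egrep "^[0-9]|screw|wrist"; python3 -c "
from h import *
im=arm.get_image('side')
for a in(2.65,2.85,3.05):
  p=[.587+.082*np.cos(a),.0955+.082*np.sin(a),.094]
  print(proj(im,p))
cv2.imwrite('pics/s5.png',cv2.resize(im['frame'][195:305,190:345,::-1],(775,550),interpolation=cv2.INTER_CUBIC))
print(arm.observe()['dq'])"
```

```text
28.0 [0.56275928 0.19686991 0.10662996] x heading 1.7941235441345522 r,theta 0.10422797248196318 1.8055197416312967 [ 0.08  0.63 -0.75  1.73  0.51  0.98 -0.65] [ 3.73213509 -5.19877884 -0.85679874] 0.13140537345110953 15.022315979003906
wrist divider_a 0.65 [284.2 268.8] [0.562 0.204 0.132] ang 1.796 r 0.112
wrist tray 0.7 [107.6 226.5] [0.411 0.149 0.015] ang 2.847 r 0.183
[274.90292527 246.12311085]
[277.68218486 243.77921255]
[279.56528737 241.21629057]
[ 2.52056955e-04 -7.51975268e-04  2.09567167e-03 -1.72964958e-03
  6.50774467e-05 -6.17992905e-04  3.97880648e-04]
```

View pics/s5.png

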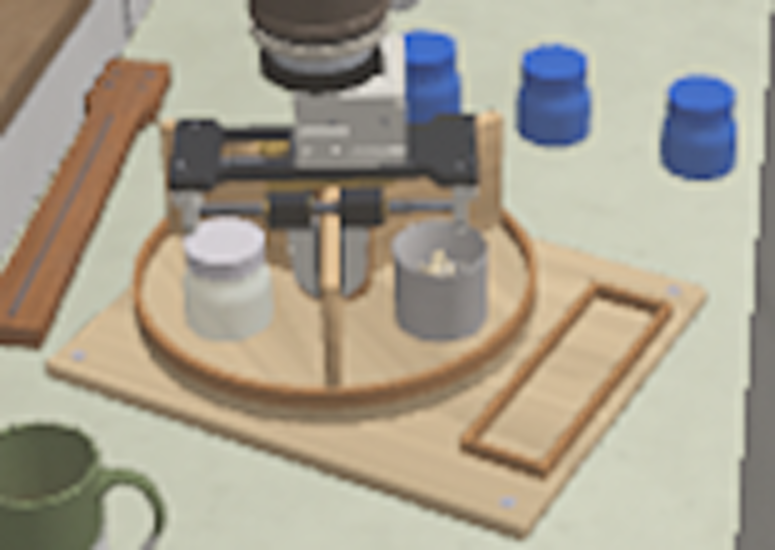

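The side view shows the tin upright in front of the tray, with its rim centre at crop (440,247), i.e. pixel (278,244). The predicted pixel for exact alignment is (277.7,243.8). The gripper holds the divider at 15 N, so I'm handing in.

```bash
python3 -c "
from cell import arm
print(arm.sign_off())"
```

```text
the job is handed in; nothing more can be done
None
```

The nut is backed off about 1.6 rad, the screw tin stands in front of the middle of the tray, the gripper is still holding the caddy by a divider at 15 N, and the job is handed in (no verdict was returned).

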